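Clamp a walnut blank in the routing fixture with the torque-limiting knob

TASK

Load the dark walnut blank into the clamping fixture: lay it flat on the bed, slide it in under the clamp pad and gently home against the end stop and both side pins. Then turn the orange torque-limiting knob clockwise until it slips and clicks, stop within three clicks, and let go, leaving the blank clamped and everything else on the bench alone.

Things in the scene. Friction and masses are not known exactly. Their poses are not given: they have to be found in the camera images.
- walnut_mid (a point): centre (half-way up) of the loose dark walnut blank, a plain bar 220 mm long (its x axis), 45 mm wide (y) and 22 mm thick (z), 150 g, with two small drilled dowel holes near each end; the same either way round. It lies flat on the bench at the start, next to a pale maple blank of the same size that is not wanted.
- walnut: the walnut blank itself; origin at the centre of its underside, x along its length.
- maple: the pale maple blank, same size, origin at the centre of its underside; leave it alone.
- home (a point): where the centre of the blank (half-way up) must be when it is home; it is fixed to the fixture and its axes are the fixture's: x along the blank towards the end stop (away from the robot), y across towards the side pins, z up. The bed is 11 mm below this point (24 mm above the bench), the pins and the end stop rise 16 to 18 mm from it; the bed board is 300 mm (x) by 170 mm (y), its front edge 125 mm before this point, so that most of a blank at home stands free.
- end_stop: steel face plate 60 mm wide and 18 mm high on the front of the clamp post; origin at the foot of its face, which looks along -x of the fixture. The end of the blank butts against it. Above it the aluminium post and arm rise to 105 mm above the bench.
- side_pins: two upright steel locating pins, 12 mm thick and 16 mm high, on the +y side of the blank's place, touching its long edge when it is home: one 95 mm beyond the home centre along x, one 75 mm before it; between them the edge is free for a finger. Origin on the bed at the edge's line, 70 mm beyond the home centre. The blank must touch both.
- pad_face (a point): middle of the underside of the round black rubber clamp pad (25 mm across) on the clamp screw, 70 mm beyond the home centre along x. At the start it stands 2.5 to 5.5 mm above the top of a blank lying on the bed, so the blank has to be laid down short of the clamp and slid in under it. The arm around the screw reaches 18 mm, the knob 20 mm, towards the robot from the screw's axis.
- screw: the clamp screw with the pad; origin at the pad's underside. It moves straight down as the knob is turned clockwise.
- knob_mid (a point): centre (half-way up) of the round orange fluted knob on top of the clamp screw: 40 mm across, 28 mm high, axis upright, free all round and above; a white line on its top shows its angle. Below it a narrower bare steel collar (12 mm high) and the screw; the arm's top is 105 mm above the bench. Turned clockwise from above, the knob and pad go down 12 mm a turn. This point's axes do not turn.
- caliper: bystander, leave it alone: a digital caliper, 240 mm long, lying to the right of the fixture; origin at its underside.
- green_can: bystander, leave it alone: a green can, 72 mm across, 95 mm high; origin at its underside.
- yellow_can: bystander, leave it alone: a yellow can, 72 mm across, 95 mm high; origin at its underside.
- brush: bystander, leave it alone: a flat brush lying right of the fixture; origin at its underside.
- glue: bystander, leave it alone: a white glue bottle, 60 mm across, 170 mm high, at the far left; origin at its underside.
- collar (a point): middle of the bare steel hexagon collar (21 mm) under the knob, solid with the screw. The knob's soft grip gives about 0.1 rad per 0.2 N m. Running free, turning takes 0.25 N m. With the pad on the blank it climbs to 0.5, then the knob slips on the collar: in each click, every 30 degrees, it falls to about 0.16 and climbs again. The slip (joint knob in the rules) is not measured: feel or watch it.
Not all that is in view belongs to the job. Leave any turquoise look-alike of the walnut alone.

How it is judged:
By the outcome, as a careful person would: the job done as asked, in the order asked, and still so for the second after the job is handed in, with the robot touching nothing.
It also fails if it takes over 72 s, if anything falls off the work surface, if the arm or the gripper's body presses on something with over 40 N, if the wrist force passes 120 N, or if a joint passes its speed limit or range.

ROBOT

A 6-joint arm with a two-finger parallel gripper is mounted at the origin on the work surface. World frame = base frame: x ahead of the robot, y to its left, z up, the work surface at z = 0. Lengths are in m, angles in rad, forces in N, time in s.
With the tool pointing down it reaches from about 0.4 to 0.925 m from the base axis. Payload 3.4 kg.
Tool frame: the origin (TCP) lies on the centre line of the jaws, within the pads' length; the fingertips stand 8 mm ahead of it and the grasp point (between the pads) lies 11 mm behind it; z points along the fingers, y is the line along which they close (so a half turn about z gives the same grasp; the last joint's range is limited). The gripper opens to 85 mm and grips with 20 to 120 N. Pads are 22 mm wide; open, the fingers measure 114 mm over their backs; the gripper's body (76 mm by 85 mm) begins 54 mm behind the grasp point. The pads swing forward as they close: fully open they stand 13 mm farther back than shut.
Start: joints at [1.165, 0.307, 1.506, -0, 1.328, -0.073], TCP at [0.187, 0.544, 0.239] pointing down, gripper open.
Joint ranges: [-3.12, 3.12], [-1.05, 2.28], [0.14, 2.33], [-1.42, 4.57], [0.1, 2.73], [-2.68, 2.68]. Speed limits (rad/s): [2.57, 2.57, 3.14, 3.14, 3.14, 3.14].

INTERFACE

Orientations are given as a unit quaternion [x, y, z, w].
In Python, from station import manip gives the robot as it stands. The module is installed in compiled form; this text tells all that it offers.
- The arm moves only by the tool step_arm, never from a script. Its argument "plan" is a list of rows, each a list of 7 numbers: the shift along the world's x, y, z normalised to -1 to 1, where 1 is 4 cm, then the turn, a rotation vector about the world's x, y, z normalised to -1 to 1, where 1 is 6 degrees, then the closure, from 0 (fully open) to 1 (shut). In form: [[dx, dy, dz, rx, ry, rz, claw], ...]. A call has 1 to 20 rows; each row shifts and turns the commanded pose from where the row before left it; what a row does not reach is not made up. A row lasts 1/10 s, in which the tool goes at most 50 mm and 8.59 degrees, less where a joint would pass 70% of its speed; a pose out of reach is approached as far as the arm can. A call with a number of a shift or a turn outside -1 to 1 is refused whole. A call with a gripper value outside its range is refused whole. The fingers move at their own pace and stop on an object; "grip_force" is the grip in N (left out, the last holds). Time passes only in rows, so rows that do not move let the fingers close. It gives the time, the measured TCP pose, the force, the opening and the grip force at its end, in the units of the state.
- manip.get_state(): the state, without advancing time (a new reading comes with each control period).
- manip.read_camera(name): name is "scene" or "top" or "wrist"; returns a dict with "img" (384x512x3 uint8, red, green, blue), "depth" (384x512 float32, m along the optical axis (not along the pixel's ray), 0 where there is no reading), "fov_y" (degrees; the focal length in pixels is half the picture's height over the tangent of half this angle, whatever the lens; pixels are square), "cx", "cy" (the principal point, pixels), "R" (3x3) and "t" (3): a world point X has camera coordinates R X + t; the wrist camera has in their place "hand_eye" (4x4, takes a point from camera to tool coordinates, whose origin is the TCP and whose axes are the flange's). Camera axes: x right, y down, z forward; pixel columns grow to the right and rows downward; lengths in m; the calibration is good to about 2 mm. A picture is of the moment at which its call begins: read the wrist's pose just before it.
- manip.hand_in(): hands the job in; it is judged then, once.
Trained networks look in the newest picture that a camera, given by its name, has taken for a name from the list of things; names that differ only in an ending like _2 or _b are one class to them, and where a whole thing is asked for, a point or a joint stands for the part that bears it (a point fixed in the world has none). Each returns a list of dicts, best first, with "conf" (0 to 1); they miss things now and then, are a little off and sometimes report something else, mostly with a low value. They report only what shows in the picture. A call takes as long as a camera call. They do not tell look-alikes from the thing itself.
- manip.silhouettes(target, camera): "pixels" (384x512 bool, what is visible of it) and "position" ([column, row] in pixels, amid what is visible of it).
The state is a dict: "time": time; "joint_pos": joint angles; "dq": joint speeds; "tau": joint torques, N m; "eef_pos": TCP position; "tool_rot": TCP orientation; "contact_force": force on the tool from outside, world axes, zero at the start; "ft_torque": the same for the moment, N m; "gripper_width": opening from 0.0 (shut) to 1.0 (fully open); "gripper_force": force on a finger pad.
Only numpy, scipy, OpenCV 4.12 (cv2) and the standard library are available. Lean on these libraries where they do the work, as an engineer would, in place of code of your own. Each camera call takes 0.05 s, during which the arm holds its last target. There are 200 camera calls.

## Working session

There is one attempt and no reset: what is moved stays moved. The work goes in short steps, Python scripts to look and compute and a tool call to move; the robot and the scene stay as the last step left them, time stands still between calls to the robot, and variables do not carry over. Pictures are saved under pics/ and viewed, at most 10 in all, crops included, and the job is handed in when it is done.

Besides the shell and the picture viewer there is one more tool, called after "Call:" in YAML: its name, and indented under it one key for each argument. step_arm: Moves the arm, as the interface text tells. Its arguments: {"type":"object","properties":{"plan":{"type":"array","items":{"type":"array","items":{"type":"number"}}},"grip_force":{"type":"number"}},"required":["plan"]}

```bash
mkdir -p pics; cat > h.py <<'E'
import numpy as np, cv2
from station import manip
from scipy.spatial.transform import Rotation as Ro
def cam(n):
    s=manip.get_state(); c=manip.read_camera(n)
    f=c['img'].shape[0]/2/np.tan(np.radians(c['fov_y'])/2); c['f']=f
    if 'R' in c and c['R'] is not None:
        R=np.array(c['R']);t=np.array(c['t']); c['Rw']=R.T; c['tw']=-R.T@t
    else:
        H=np.array(c['hand_eye']); Rt=Ro.from_quat(s['tool_rot']).as_matrix()
        c['Rw']=Rt@H[:3,:3]; c['tw']=Rt@H[:3,3]+np.array(s['eef_pos'])
    return c
def save(c,n): cv2.imwrite('pics/'+n+'.png',c['img'][:,:,::-1])
def pts(c,mask):
    r,q=np.nonzero(mask&(c['depth']>0)); d=c['depth'][r,q]
    P=np.stack([(q-c['cx'])/c['f']*d,(r-c['cy'])/c['f']*d,d],1)
    return P@c['Rw'].T+c['tw']
def ray(c,u,v,z):
    d=c['Rw']@np.array([(u-c['cx'])/c['f'],(v-c['cy'])/c['f'],1]); return c['tw']+d*(z-c['tw'][2])/d[2]
E
cat > a.py <<'E'
from h import *
np.set_printoptions(precision=4,suppress=True)
print(manip.get_state())
for n in ['top','scene']:
    c=cam(n); save(c,n+'0')
    print(n,c['tw'],c['f'],c['cx'],c['cy'])
    for k in ['walnut','maple','end_stop','side_pins','screw','knob_mid','caliper','green_can','yellow_can','brush','glue']:
        for d in manip.silhouettes(k,n)[:3]:
            P=pts(c,d['pixels'])
            if len(P)<5: print(k,d['conf'],d['position']);continue
            zt=np.percentile(P[:,2],90); T=P[abs(P[:,2]-zt)<.006]
            r=cv2.minAreaRect((T[:,:2]*1000).astype(np.float32))
            print(k,round(d['conf'],2),np.round(d['position']),'n',len(P),'zt',round(float(zt),4),'med',np.median(T,0),'rect',np.round(np.array([*r[0],*r[1],r[2]]),1))
E
python3 a.py
```

```text
{'time': 0.0, 'joint_pos': array([ 1.1655,  0.3076,  1.5077,  0.    ,  1.3284, -0.0736]), 'dq': array([ 0.0008,  0.0017, -0.0004,  0.    , -0.0001, -0.0005]), 'tau': array([ -0.0009, -45.7558, -25.1911,  -0.0002,   0.0136,  -0.    ]), 'eef_pos': array([0.1871, 0.543 , 0.2384]), 'tool_rot': array([ 0.1651,  0.9863, -0.001 , -0.0002]), 'contact_force': array([-0.1871, -0.3313,  0.6474]), 'ft_torque': array([-0.0135, -0.0145,  0.0088]), 'gripper_force': 0.0, 'gripper_width': 0.9946796828100407}
top [ 0.3112 -0.0231  1.3177] 346.8700884288336 251.9896736409357 198.16940933588708
walnut 0.94 [155. 202.] n 779 zt 0.0249 med [0.4636 0.3456 0.0221] rect [463.7 345.6  45.8 217.9  79.9]
walnut 0.8 [167. 277.] n 843 zt 0.025 med [0.1937 0.3016 0.022 ] rect [194.6 302.1 219.5  45.8  55.2]
maple 0.59 [191. 211.] n 692 zt 0.025 med [0.4395 0.2043 0.0224] rect [437.9 204.9  45.3 215.4  80.3]
knob_mid 0.43 [288. 145.] n 96 zt 0.1691 med [ 0.6323 -0.1493  0.1669] rect [ 632.9 -147.9   31.    32.7   89.1]
caliper 0.74 [343. 211.] n 425 zt 0.0161 med [ 0.4086 -0.3671  0.0141] rect [ 442.  -363.   194.7
[... 1697 characters left out ...]
ct [ 449.1 -370.5  222.7   43.6    2.1]
green_can 0.94 [354. 194.] n 548 zt 0.0964 med [0.7372 0.2253 0.0957] rect [737.4 223.6  59.3  66.5  58.4]
green_can 0.34 [249. 312.] n 801 zt 0.0967 med [ 0.6902 -0.3944  0.0952] rect [ 689.7 -392.9   63.6   64.    81.6]
yellow_can 0.69 [246. 311.] n 783 zt 0.0968 med [ 0.6902 -0.3944  0.0952] rect [ 689.7 -392.9   63.6   64.    81.6]
brush 0.64 [183. 307.] n 763 zt 0.0211 med [ 0.5247 -0.4858  0.0185] rect [ 503.8 -496.8  197.1   41.2   29.1]
glue 0.64 [357. 151.] n 448 zt 0.1485 med [0.6609 0.4298 0.1472] rect [661.  430.5  21.3   9.4  22.2]
glue 0.24 [245. 310.] n 786 zt 0.0968 med [ 0.6902 -0.3946  0.0952] rect [ 689.5 -394.2   61.1   64.    81.6]
```

View pics/top0.png

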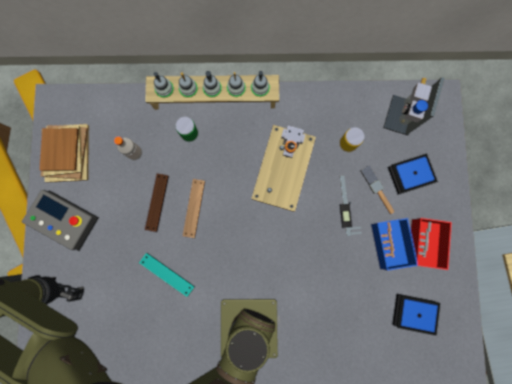

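View pics/scene0.png

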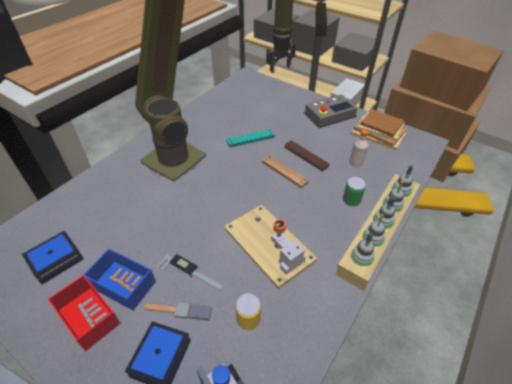

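The top view shows the dark walnut at (155,202), the maple at (193,208), and a turquoise look-alike at (167,275) that must be left alone. The fixture spans about (252..315, 125..210) with its knob at (290,145). The scene view agrees, with the knob at (280,227). Next I fit the bed.

```bash
cat > b.py <<'E'
from h import *
np.set_printoptions(precision=4,suppress=True)
for n in ['top','scene']:
    c=cam(n); P=pts(c,np.ones(c['depth'].shape,bool))
    m=(P[:,0]>.35)&(P[:,0]<.76)&(P[:,1]>-.29)&(P[:,1]<.02)
    T=P[m&(abs(P[:,2]-.024)<.008)]
    r=cv2.minAreaRect((T[:,:2]*1000).astype(np.float32)); print(n,r,np.median(T[:,2]))
    K=P[m&(P[:,2]>.155)]; r=cv2.minEnclosingCircle((K[:,:2]*1000).astype(np.float32)); print('knob',r,np.percentile(K[:,2],[50,95]))
c=cam('wrist'); print(c['hand_eye'],c['f'],manip.get_state()['time'])
E
python3 b.py
```

```text
top ((591.4423217773438, -136.6976318359375), (170.01226806640625, 300.1308288574219), 73.09662628173828) 0.024372876911570973
knob ((633.5936889648438, -149.97508239746094), 19.103775024414062) [0.1658 0.1703]
scene ((591.3294677734375, -138.94651794433594), (171.93434143066406, 303.96002197265625), 73.03268432617188) 0.024330642264407842
knob ((636.1099243164062, -152.60836791992188), 20.23081398010254) [0.1655 0.1688]
[[-0.0011 -0.9575 -0.2883  0.0748]
 [ 1.     -0.001  -0.0003  0.0006]
 [-0.     -0.2883  0.9575 -0.1343]
 [ 0.      0.      0.      1.    ]] 339.5239020638597 1.35
```

Call:
step_arm:
  plan:
    - [0.9, -1, 0.3, 0, 0, 0, 0]
    - [0.9, -1, 0.3, 0, 0, 0, 0]
    - [0.9, -1, 0.3, 0, 0, 0, 0]
    - [0.9, -1, 0.3, 0, 0, 0, 0]
    - [0.9, -1, 0.3, 0, 0, 0, 0]
    - [0.7, -1, 0.3, 0, 0, 0, 0]
    - [0.7, -1, 0.3, 0, 0, 0, 0]
    - [0.5, -1, 0, 0, 0, 0, 0]
    - [0.5, -1, 0, 0, 0, 0, 0]
    - [0.5, -1, 0, 0, 0, 0, 0]
    - [0.3, -1, 0, 0, 0, 0, 0]
    - [0.3, -1, 0, 0, 0, 0, 0]
    - [0, -1, 0, 0, 0, 0, 0]
    - [0, -1, 0, 0, 0, 0, 0]
    - [0, -1, 0, 0, 0, 0, 0]
    - [0, -1, 0, 0, 0, 0, 0]
    - [0, 0, 0, 0, 0, 0, 0]
    - [0, 0, 0, 0, 0, 0, 0]

```text
time: 3.15
eef_pos: [0.4901, -0.0779, 0.3175]
tool_rot: [0.166, 0.986, 0.0, -0.0]
contact_force: [-0.1, 0.5, 0.0]
gripper_width: 0.999
gripper_force: 0.0
```

```bash
cat > c.py <<'E'
from h import *
np.set_printoptions(precision=4,suppress=True)
c=cam('wrist'); save(c,'w1'); P=pts(c,np.ones(c['depth'].shape,bool))
m=(P[:,0]>.35)&(P[:,0]<.76)&(P[:,1]>-.29)&(P[:,1]<.02)
T=P[m&(abs(P[:,2]-.024)<.005)]
print(cv2.minAreaRect((T[:,:2]*1000).astype(np.float32)),np.median(T[:,2]))
K=P[m&(P[:,2]>.16)]; print('knob',cv2.minEnclosingCircle((K[:,:2]*1000).astype(np.float32)),np.percentile(K[:,2],[50,95]))
u=np.array([.9566,-.2914]);v=np.array([.2914,.9566]);h=np.array([.5677,-.1307])
Q=P[m]; L=np.c_[(Q[:,:2]-h)@u,(Q[:,:2]-h)@v,Q[:,2]]
for nm,s in [('pinA',(L[:,0]>-.09)&(L[:,0]<-.06)&(L[:,2]>.034)&(L[:,2]<.046)&(L[:,1]>0)),('pinB',(L[:,0]>.08)&(L[:,0]<.11)&(L[:,1]>.015)&(L[:,2]>.034)&(L[:,2]<.046)),('post',(L[:,0]>.09)&(L[:,2]>.028)&(abs(L[:,1])<.032))]:
    print(nm,s.sum(),L[s].min(0) if s.any() else '',L[s].max(0) if s.any() else '')
for k in ['side_pins','end_stop','pad_face']:
    for d in manip.silhouettes(k,'wrist')[:2]: print(k,d['conf'],d['position'],d['pixels'].sum())
E
python3 c.py
```

```text
((590.73779296875, -136.87191772460938), (169.5577392578125, 300.30926513671875), 73.07572174072266) 0.023466409816564227
knob ((557.6886596679688, -100.12557220458984), 110.97362518310547) [0.377  0.3959]
pinA 74 [-0.0821  0.0248  0.0344] [-0.0706  0.035   0.0413]
pinB 101 [0.0871 0.0186 0.0341] [0.11   0.0346 0.0459]
post 1233 [ 0.0901 -0.0289  0.0286] [0.16   0.032  0.1058]
side_pins 0.92 [254.4, 160.8] 329
end_stop 0.49 [252.4, 287.1] 46
pad_face 0.97 [228.9, 318.8] 1670
```

View pics/w1.png

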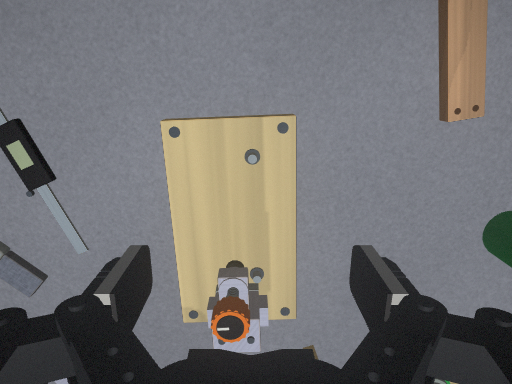

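The wrist view shows pin A at (252,157), the knob at (231,325) and the bed at (162..297, 117..322). That puts home at about (0.567, -0.130) with a yaw of -16.9°. Now I go above the walnut.

Call:
step_arm:
  plan:
    - [-0.08, 0.96, -0.27, 0, 0, 0.14, 0]
    - [-0.08, 0.96, -0.27, 0, 0, 0.14, 0]
    - [-0.08, 0.96, -0.27, 0, 0, 0.14, 0]
    - [-0.08, 0.96, -0.27, 0, 0, 0.14, 0]
    - [-0.08, 0.96, -0.27, 0, 0, 0.14, 0]
    - [-0.08, 0.96, -0.27, 0, 0, 0.14, 0]
    - [-0.08, 0.96, -0.27, 0, 0, 0.14, 0]
    - [-0.08, 0.96, -0.27, 0, 0, 0.14, 0]
    - [-0.08, 0.96, -0.27, 0, 0, 0.14, 0]
    - [-0.08, 0.96, -0.27, 0, 0, 0.14, 0]
    - [-0.08, 0.96, -0.27, 0, 0, 0.14, 0]
    - [0, 0, 0, 0, 0, 0, 0]
    - [0, 0, 0, 0, 0, 0, 0]

```text
time: 4.65
eef_pos: [0.4537, 0.3465, 0.1983]
tool_rot: [0.083, 0.997, -0.001, -0.0]
contact_force: [0.4, -0.5, 0.3]
gripper_width: 0.999
gripper_force: 0.0
```

```bash
cat > d.py <<'E'
from h import *
np.set_printoptions(precision=4,suppress=True)
c=cam('wrist'); save(c,'w2'); s=manip.get_state()
R=Ro.from_quat(s['tool_rot']).as_matrix(); print(s['eef_pos'],'close yaw',np.degrees(np.arctan2(R[1,1],R[0,1]))%180,s['joint_pos'])
for d in manip.silhouettes('walnut','wrist')[:3]:
    P=pts(c,d['pixels']); T=P[abs(P[:,2]-.022)<.006]
    if len(T)>9: print(d['conf'],d['position'],c['img'][d['pixels']].mean(0),cv2.minAreaRect((T[:,:2]*1000).astype(np.float32)),np.median(T[:,2]))
E
python3 d.py
```

```text
[0.4541 0.3455 0.1987] close yaw 80.36375563551312 [ 0.5768  0.3349  1.5733 -0.0006  1.2344 -0.8257]
0.84 [248.9, 162.4] [100.4725  72.8095  59.7478] ((462.54669189453125, 347.21612548828125), (44.294002532958984, 219.7657470703125), 79.348388671875) 0.02154628222179955
```

Call:
step_arm:
  plan:
    - [-0.035, 0.085, -0.8, 0, 0, -0.17, 0]
    - [0, 0, -0.8, 0, 0, 0, 0]
    - [0, 0, -0.8, 0, 0, 0, 0]
    - [0, 0, -0.8, 0, 0, 0, 0.2]
    - [0, 0, -0.8, 0, 0, 0, 0.2]
    - [0, 0, -0.4, 0, 0, 0, 0.2]
    - [0, 0, -0.2, 0, 0, 0, 0.3]
    - [0, 0, -0.08, 0, 0, 0, 0.6]
    - [0, 0, 0, 0, 0, 0, 0.8]
    - [0, 0, 0, 0, 0, 0, 0.8]
    - [0, 0, 0, 0, 0, 0, 0.8]
    - [0, 0, 0, 0, 0, 0, 0.8]
  grip_force: 40

```text
time: 5.95
eef_pos: [0.4539, 0.3488, 0.0122]
tool_rot: [0.094, 0.996, 0.0, 0.0]
contact_force: [0.3, 0.5, -1.3]
gripper_width: 0.517
gripper_force: 43.0
```

Call:
step_arm:
  plan:
    - [0, 0, 0.4, 0, 0, 0, 0.8]
    - [0, 0, 0.8, 0, 0, 0, 0.8]
    - [0, 0, 0.8, 0, 0, 0, 0.8]
    - [0, 0, 0.6, 0, 0, 0, 0.8]
    - [0, -0.5, 0.3, 0, 0, 0, 0.8]
    - [0.062, -0.95, 0, 0, 0, -0.0875, 0.8]
    - [0.062, -0.95, 0, 0, 0, -0.0875, 0.8]
    - [0.062, -0.95, 0, 0, 0, -0.0875, 0.8]
    - [0.062, -0.95, 0, 0, 0, -0.0875, 0.8]
    - [0.062, -0.95, 0, 0, 0, -0.0875, 0.8]
    - [0.062, -0.95, 0, 0, 0, -0.0875, 0.8]
    - [0.062, -0.95, 0, 0, 0, -0.0875, 0.8]
    - [0.062, -0.95, 0, 0, 0, -0.0875, 0.8]
    - [0.062, -0.95, 0, 0, 0, -0.0875, 0.8]
    - [0.062, -0.95, 0, 0, 0, -0.0875, 0.8]
    - [0.062, -0.95, -0.2, 0, 0, -0.0875, 0.8]
    - [0.062, -0.6, -0.4, 0, 0, -0.0875, 0.8]
    - [0, -0.3, -0.4, 0, 0, 0, 0.8]
    - [0, 0, 0, 0, 0, 0, 0.8]
    - [0, 0, 0, 0, 0, 0, 0.8]

```text
time: 7.95
eef_pos: [0.482, -0.1254, 0.0872]
tool_rot: [0.149, 0.989, 0.0, -0.001]
contact_force: [0.4, 0.3, -2.3]
gripper_width: 0.516
gripper_force: 42.9
```

```bash
cat > e.py <<'E'
from h import *
import sys
np.set_printoptions(precision=4,suppress=True)
h=np.array([.567,-.130]);a=np.radians(-16.93);u=np.array([np.cos(a),np.sin(a)]);v=np.array([-u[1],u[0]])
fx=lambda p:np.array([(p[0]-h[0])*u[0]+(p[1]-h[1])*u[1],(p[0]-h[0])*v[0]+(p[1]-h[1])*v[1]])*1000
s=manip.get_state();R=Ro.from_quat(s['tool_rot']).as_matrix()
print('t',s['time'],'tcp fix mm',fx(s['eef_pos']),s['eef_pos'],'yaw err',np.degrees(np.arctan2(R[1,1],R[0,1]))%180-73.07,'F',s['contact_force'],s['ft_torque'],s['joint_pos'])
for n in sys.argv[2:]:
    c=cam(n); save(c,n+sys.argv[1])
    for d in manip.silhouettes('walnut',n)[:2]:
        P=pts(c,d['pixels']);
        if len(P)<50 or c['img'][d['pixels']].mean(0)[0]<70: continue
        zt=np.median(P[:,2]);T=P[abs(P[:,2]-zt)<.006]
        r=cv2.minAreaRect((T[:,:2]*1000).astype(np.float32)); 
        print(n,d['conf'],np.round(d['position']),'z',zt,'size',np.round(r[1],1),'ang',r[2]-73.07,'ctr fix',fx(np.array(r[0])/1000))
E
python3 e.py 3 wrist top
```

```text
t 7.95 tcp fix mm [-82.6718 -20.348 ] [ 0.482  -0.1254  0.0872] yaw err -0.23180192591465243 F [ 0.4221  0.2649 -2.3239] [ 0.033   0.0549 -0.008 ] [-0.3395  0.3754  1.8614  0.0002  0.9073 -1.6109]
wrist 0.7 [249. 162.] z 0.09741276115954353 size [ 45.4 143.3] ang -0.004799194335930679 ctr fix [-112.5641  -19.7453]
```

Call:
step_arm:
  plan:
    - [0, 0, -0.5, 0, 0, 0, 0.8]
    - [0, 0, -0.4, 0, 0, 0, 0.8]
    - [0, 0, -0.2, 0, 0, 0, 0.8]
    - [0, 0, -0.1, 0, 0, 0, 0.8]
    - [0, 0, -0.05, 0, 0, 0, 0.8]
    - [0, 0, 0, 0, 0, 0, 0.8]

```text
time: 8.75
eef_pos: [0.4838, -0.1254, 0.0379]
tool_rot: [0.148, 0.989, -0.0, 0.0]
contact_force: [0.1, -0.5, -2.1]
gripper_width: 0.513
gripper_force: 42.9
```

Call:
step_arm:
  plan:
    - [0, 0, -0.02, 0, 0, 0, 0.8]
    - [0, 0, -0.015, 0, 0, 0, 0.8]
    - [0, 0, 0, 0, 0, 0, 0.8]

```text
time: 9.05
eef_pos: [0.4836, -0.1256, 0.0364]
tool_rot: [0.149, 0.989, -0.0, 0.0]
contact_force: [0.7, 0.2, -2.8]
gripper_width: 0.516
gripper_force: 42.9
```

Call:
step_arm:
  plan:
    - [0, 0, -0.01, 0, 0, 0, 0.8]
    - [0, 0, -0.01, 0, 0, 0, 0.8]
    - [0, 0, 0, 0, 0, 0, 0.8]

```text
time: 9.35
eef_pos: [0.4835, -0.1256, 0.0355]
tool_rot: [0.149, 0.989, -0.0, 0.0]
contact_force: [-0.1, 0.4, 0.1]
gripper_width: 0.518
gripper_force: 43.1
```

Call:
step_arm:
  plan:
    - [0.1, -0.03, 0, 0, 0, 0, 0.8]
    - [0.14, -0.043, 0, 0, 0, 0, 0.8]
    - [0.14, -0.043, 0, 0, 0, 0, 0.8]
    - [0.14, -0.043, 0, 0, 0, 0, 0.8]
    - [0.14, -0.043, 0, 0, 0, 0, 0.8]
    - [0.14, -0.043, 0, 0, 0, 0, 0.8]
    - [0.14, -0.043, 0, 0, 0, 0, 0.8]
    - [0.14, -0.043, 0, 0, 0, 0, 0.8]
    - [0.14, -0.043, 0, 0, 0, 0, 0.8]
    - [0.12, -0.036, 0, 0, 0, 0, 0.8]
    - [0, 0, 0, 0, 0, 0, 0.8]

```text
time: 10.45
eef_pos: [0.5388, -0.1425, 0.0355]
tool_rot: [0.149, 0.989, -0.0, 0.001]
contact_force: [0.3, -0.8, 1.9]
gripper_width: 0.517
gripper_force: 43.4
```

```bash
python3 e.py 4 scene wrist
```

```text
t 10.45 tcp fix mm [-23.3901 -20.1489] [ 0.5388 -0.1425  0.0355] yaw err -0.16148031950113761 F [ 0.2724 -0.7614  1.8716] [ 0.0039  0.0185 -0.0278] [-0.3343  0.5094  1.7861  0.0001  0.8437 -1.6069]
scene 0.62 [260. 241.] z 0.04603214108692899 size [ 45.6 219.5] ang 0.5752560424804756 ctr fix [-12.3601 -22.5678]
wrist 0.94 [250. 162.] z 0.04559311535136236 size [ 45.4 143.5] ang -0.08451110839843068 ctr fix [-53.1729 -19.6731]
```

Call:
step_arm:
  plan:
    - [0.022, 0.072, 0, 0, 0, 0, 0.8]
    - [0.022, 0.072, 0, 0, 0, 0, 0.8]
    - [0.022, 0.072, 0, 0, 0, 0, 0.8]
    - [0.022, 0.072, 0, 0, 0, 0, 0.8]
    - [0.022, 0.072, 0, 0, 0, 0, 0.8]
    - [0.015, 0.048, 0, 0, 0, 0, 0.8]
    - [0, 0, 0, 0, 0, 0, 0.8]
  grip_force: 20

```text
time: 11.35
eef_pos: [0.5421, -0.1251, 0.0355]
tool_rot: [0.148, 0.989, 0.0, 0.0]
contact_force: [-0.3, -1.7, 4.3]
gripper_width: 0.514
gripper_force: 43.7
```

Call:
step_arm:
  plan:
    - [0.005, 0.017, 0, 0, 0, 0, 0.8]
    - [0.005, 0.017, 0, 0, 0, 0, 0.8]
    - [0, 0, 0, 0, 0, 0, 0.8]

```text
time: 11.65
eef_pos: [0.5424, -0.1243, 0.0355]
tool_rot: [0.149, 0.989, -0.0, 0.0]
contact_force: [-1.7, -2.9, 4.5]
gripper_width: 0.518
gripper_force: 43.8
```

Call:
step_arm:
  plan:
    - [0.005, 0.017, 0, 0, 0, 0, 0.8]
    - [0, 0, 0, 0, 0, 0, 0.8]
    - [0, 0, 0, 0, 0, 0, 0.8]

```text
time: 11.95
eef_pos: [0.5426, -0.1237, 0.0355]
tool_rot: [0.149, 0.989, -0.0, 0.0]
contact_force: [-1.8, -3.0, 5.1]
gripper_width: 0.515
gripper_force: 43.8
```

```bash
python3 e.py 5 wrist
```

```text
t 11.95 tcp fix mm [-25.1293  -1.099 ] [ 0.5426 -0.1237  0.0355] yaw err -0.16782677757829845 F [-1.7558 -2.9794  5.1381] [-0.5373  0.2399 -0.035 ] [-0.3     0.5095  1.7858 -0.0002  0.8461 -1.5722]
wrist 0.93 [247. 164.] z 0.0455909184833997 size [ 45.2 143.4] ang 0.01978271484375682 ctr fix [-54.8418  -0.5588]
```

Call:
step_arm:
  plan:
    - [0.004, 0.013, 0.005, 0, 0, 0, 0.8]
    - [0.004, 0.013, 0, 0, 0, 0, 0.8]
    - [0, 0, 0, 0, 0, 0, 0.8]

```text
time: 12.35
eef_pos: [0.543, -0.1224, 0.0355]
tool_rot: [0.149, 0.989, 0.0, 0.0]
contact_force: [-1.5, -1.8, 3.3]
gripper_width: 0.513
gripper_force: 43.6
```

Call:
step_arm:
  plan:
    - [0.004, 0.013, 0, 0, 0, 0, 0.8]
    - [0.004, 0.013, 0, 0, 0, 0, 0.8]
    - [0, 0, 0, 0, 0, 0, 0.8]

```text
time: 12.65
eef_pos: [0.543, -0.1222, 0.0355]
tool_rot: [0.148, 0.989, -0.001, -0.0]
contact_force: [-1.2, -6.7, 3.7]
gripper_width: 0.52
gripper_force: 43.5
```

Call:
step_arm:
  plan:
    - [0.048, -0.0146, 0, 0, 0, 0, 0.8]
    - [0.048, -0.0146, 0, 0, 0, 0, 0.8]
    - [0.048, -0.0146, 0, 0, 0, 0, 0.8]
    - [0.048, -0.0146, 0, 0, 0, 0, 0.8]
    - [0.048, -0.0146, 0, 0, 0, 0, 0.8]
    - [0.048, -0.0146, 0, 0, 0, 0, 0.8]
    - [0.024, -0.0073, 0, 0, 0, 0, 0.8]
    - [0, 0, 0, 0, 0, 0, 0.8]

```text
time: 13.45
eef_pos: [0.5485, -0.124, 0.0354]
tool_rot: [0.148, 0.989, 0.0, -0.007]
contact_force: [-14.2, -3.2, 16.1]
gripper_width: 0.512
gripper_force: 45.1
```

```bash
python3 e.py 6
```

```text
t 13.45 tcp fix mm [-19.4858   0.3545] [ 0.5485 -0.124   0.0354] yaw err -0.13468867151321717 F [-14.2034  -3.2422  16.1313] [-0.4328  2.0713 -0.0679] [-0.2965  0.52    1.7621 -0.0019  0.8726 -1.5682]
```

```bash
python3 e.py 7 scene top; python3 - <<'E'
import cv2
a=cv2.imread('pics/scene7.png')[170:300,200:340]; b=cv2.imread('pics/top7.png')[110:220,230:340]
a=cv2.resize(a,(420,390),interpolation=2);b=cv2.resize(b,(380,390),interpolation=2)
cv2.imwrite('pics/v7.png',cv2.hconcat([a,b]))
E
```

```text
t 13.45 tcp fix mm [-19.4858   0.3545] [ 0.5485 -0.124   0.0354] yaw err -0.13468867151321717 F [-14.2034  -3.2422  16.1313] [-0.4328  2.0713 -0.0679] [-0.2965  0.52    1.7621 -0.0019  0.8726 -1.5682]
scene 0.61 [262. 237.] z 0.04578149275135357 size [ 47.1 221.5] ang -0.5399096679687432 ctr fix [-10.5199  -2.0677]
```

View pics/v7.png

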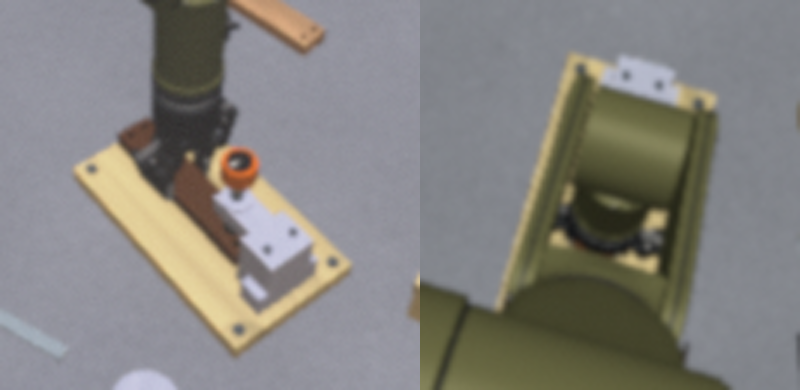

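The crops show the gripper and blank short of the post, with the knob free of the gripper. The blank stopped about 9 mm earlier than expected, so I back off, release and look closer.

Call:
step_arm:
  plan:
    - [-0.1, 0.03, 0, 0, 0, 0, 0.8]
    - [-0.1, 0.03, 0, 0, 0, 0, 0.8]
    - [0, 0, 0, 0, 0, 0, 0.4]
    - [0, 0, 0, 0, 0, 0, 0.3]
    - [0, 0, 0.1, 0, 0, 0, 0.2]
    - [0, 0, 0.4, 0, 0, 0, 0.2]
    - [0, 0, 0.8, 0, 0, 0, 0.1]
    - [-0.2, 0.06, 0.8, -0.24, -0.8, 0, 0.1]
    - [-0.3, 0.09, 0.8, -0.24, -0.8, 0, 0.1]
    - [-0.4, 0.12, 0.8, -0.24, -0.8, 0, 0.1]
    - [-0.2, 0.06, 0.5, -0.24, -0.8, 0, 0.1]
    - [0, 0, 0, 0, 0, 0, 0.1]
    - [0, 0, 0, 0, 0, 0, 0.1]

```text
time: 14.95
eef_pos: [0.5036, -0.1093, 0.2042]
tool_rot: [0.146, 0.974, -0.025, 0.173]
contact_force: [0.5, -0.8, -0.2]
gripper_width: 0.902
gripper_force: 0.0
```

```bash
python3 e.py 8 wrist; cat > g.py <<'E'
from h import *
import sys
np.set_printoptions(precision=1,suppress=True)
h=np.array([.567,-.130]);a=np.radians(-16.93);u=np.array([np.cos(a),np.sin(a)]);v=np.array([-u[1],u[0]])
c=cam('wrist');save(c,'wg'+sys.argv[1]);P=pts(c,np.ones(c['depth'].shape,bool))
L=np.c_[(P[:,:2]-h)@u,(P[:,:2]-h)@v,P[:,2]]*1000
def p(n,m):
    if m.sum()>3: print(n,m.sum(),np.percentile(L[m],[2,50,98],axis=0).ravel())
z=L[:,2];x=L[:,0];y=L[:,1]
bt=(abs(z-46)<3)&(abs(y)<32)&(x>-140)&(x<112); img=c['img'].reshape(-1,3)[(c['depth']>0).ravel()]
dark=img.max(1)<130
p('blank top',bt&dark)
M=bt&dark; print(cv2.minAreaRect(L[M][:,:2].astype(np.float32)))
p('pinA',(z>33)&(z<43)&(x>-90)&(x<-60)&(y>15)&(y<45)&~dark)
p('pinB',(z>30)&(z<43)&(x>75)&(x<108)&(y>18)&(y<45))
p('stop',(z>29)&(z<42)&(x>95)&(x<135)&(abs(y)<31))
p('bed',(abs(z-24)<3)&(abs(x)<170)&(abs(y)<90))
p('knob',(z>155)&(z<175)&(x>30)&(x<110)&(abs(y)<40))
E
python3 g.py 8
```

```text
t 14.95 tcp fix mm [-66.6343   1.3429] [ 0.5036 -0.1093  0.2042] yaw err -0.12414923640258735 F [ 0.4744 -0.7729 -0.1969] [-0.0074  0.147   0.0542] [-0.2974  0.1087  1.9431  0.0036  0.7395 -1.5723]
wrist 0.79 [247. 124.] z 0.04539824872275494 size [ 45.1 213.2] ang -0.05216247558593068 ctr fix [-15.7776   0.6096]
blank top 10296 [-120.2  -20.9   44.1  -51.9    0.7   45.4   74.2   22.2   46.8]
((-5.188850402832031, 0.4381866455078125), (57.62181854248047, 234.15904235839844), 89.95653533935547)
pinA 149 [-80.2  24.4  38.  -75.3  29.1  39.6 -70.2  34.3  40.8]
pinB 114 [88.8 24.4 30.4 91.7 28.9 38.5 99.3 34.5 40.2]
stop 133 [ 96.4 -28.8  29.5 109.9  23.9  37.  111.4  30.   41.9]
bed 30635 [-123.5  -81.4   22.   -36.5  -17.1   23.4  150.3   82.6   25. ]
knob 1545 [ 50.5 -17.3 155.5  61.3   0.8 164.3  83.8  18.6 166.6]
```

View pics/wrist8.png

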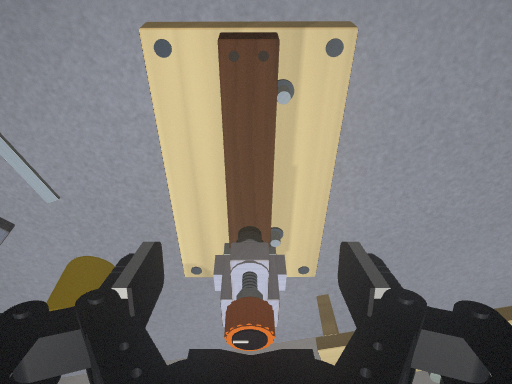

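The wrist view shows the blank lying straight at (247,124), pins at (284,92) and (276,237), and the knob at (249,338). The frame checks out: the stop is at x=110 and the blank is about 12 mm short, with nothing in front of it. It had jammed through friction from pressing down, so I will push it from its rear end with closed fingers.

Call:
step_arm:
  plan:
    - [-0.5, 0.14, 0, 0.24, 0.8, 0, 0.6]
    - [-0.5, 0.14, 0, 0.24, 0.8, 0, 1]
    - [-0.5, 0.14, 0, 0.24, 0.8, 0, 1]
    - [-0.5, 0.14, 0, 0.24, 0.8, 0, 1]
    - [0, 0, -0.8, 0, 0, 0, 1]
    - [0, 0, -0.8, 0, 0, 0, 1]
    - [0, 0, -0.8, 0, 0, 0, 1]
    - [0, 0, -0.8, 0, 0, 0, 1]
    - [0, 0, -0.6, 0, 0, 0, 1]
    - [0, 0, -0.27, 0, 0, 0, 1]
    - [0, 0, 0, 0, 0, 0, 1]
    - [0, 0, 0, 0, 0, 0, 1]

```text
time: 16.3
eef_pos: [0.4243, -0.0874, 0.0398]
tool_rot: [0.149, 0.989, 0.0, -0.001]
contact_force: [-0.5, -0.5, -0.3]
gripper_width: -0.004
gripper_force: 0.0
```

```bash
python3 e.py 9 scene
```

```text
t 16.3 tcp fix mm [-148.9117   -0.8444] [ 0.4243 -0.0874  0.0398] yaw err -0.16646016564429544 F [-0.4655 -0.529  -0.2626] [-0.0121 -0.0155  0.0417] [-0.3008  0.3876  2.0471  0.      0.7089 -1.5733]
scene 0.85 [257. 230.] z 0.045956586976255154 size [ 46.  218.4] ang 0.5252453613281318 ctr fix [-10.5145  -2.2536]
```

Call:
step_arm:
  plan:
    - [0.072, -0.022, 0, 0, 0, 0, 1]
    - [0.072, -0.022, 0, 0, 0, 0, 1]
    - [0.072, -0.022, 0, 0, 0, 0, 1]
    - [0.072, -0.022, 0, 0, 0, 0, 1]
    - [0.048, -0.0146, 0, 0, 0, 0, 1]
    - [0.048, -0.0146, 0, 0, 0, 0, 1]
    - [0.048, -0.0146, 0, 0, 0, 0, 1]
    - [0.048, -0.0146, 0, 0, 0, 0, 1]
    - [0, 0, 0, 0, 0, 0, 1]

```text
time: 17.3
eef_pos: [0.4428, -0.0931, 0.0407]
tool_rot: [0.149, 0.989, 0.0, -0.0]
contact_force: [-0.1, 0.8, -0.1]
gripper_width: -0.002
gripper_force: 0.2
```

Call:
step_arm:
  plan:
    - [0.024, -0.0073, 0, 0, 0, 0, 1]
    - [0.024, -0.0073, 0, 0, 0, 0, 1]
    - [0.024, -0.0073, 0, 0, 0, 0, 1]
    - [0.024, -0.0073, 0, 0, 0, 0, 1]
    - [0.024, -0.0073, 0, 0, 0, 0, 1]
    - [0, 0, 0, 0, 0, 0, 1]

```text
time: 17.9
eef_pos: [0.4481, -0.0947, 0.0408]
tool_rot: [0.149, 0.989, -0.0, 0.0]
contact_force: [-1.1, -0.4, -0.0]
gripper_width: 0.001
gripper_force: 0.1
```

```bash
python3 e.py 10 scene wrist
```

```text
t 17.9 tcp fix mm [-123.9834   -0.8324] [ 0.4481 -0.0947  0.0408] yaw err -0.1615545256572517 F [-1.1012 -0.4213 -0.0086] [0.0832 0.037  0.0314] [-0.3005  0.4077  1.9958  0.      0.7374 -1.573 ]
scene 0.98 [258. 230.] z 0.045679925978957425 size [ 46.3 213.6] ang 0.2542187500000068 ctr fix [-5.1372 -2.1002]
wrist 0.8 [251. 326.] z 0.04466252048851449 size [42.8 37.1] ang 1.2190014648437568 ctr fix [-96.2903   1.6181]
```

Call:
step_arm:
  plan:
    - [0.024, -0.0073, 0, 0, 0, 0, 1]
    - [0.024, -0.0073, 0, 0, 0, 0, 1]
    - [0.012, -0.0037, 0, 0, 0, 0, 1]
    - [0, 0, 0, 0, 0, 0, 1]

```text
time: 18.5
eef_pos: [0.4502, -0.0953, 0.0408]
tool_rot: [0.149, 0.989, -0.0, 0.0]
contact_force: [-0.7, 0.0, -0.2]
gripper_width: 0.003
gripper_force: 0.4
```

Call:
step_arm:
  plan:
    - [0.015, -0.0046, 0, 0, 0, 0, 1]
    - [0.015, -0.0046, 0, 0, 0, 0, 1]
    - [0.015, -0.0046, 0, 0, 0, 0, 1]
    - [0, 0, 0, 0, 0, 0, 1]

```text
time: 18.9
eef_pos: [0.4522, -0.096, 0.0408]
tool_rot: [0.149, 0.989, -0.0, 0.0]
contact_force: [-0.7, 0.2, -0.1]
gripper_width: -0.001
gripper_force: 0.2
```

Call:
step_arm:
  plan:
    - [0.015, -0.0046, 0, 0, 0, 0, 1]
    - [0.015, -0.0046, 0, 0, 0, 0, 1]
    - [0, 0, 0, 0, 0, 0, 1]

```text
time: 19.2
eef_pos: [0.4523, -0.096, 0.0407]
tool_rot: [0.149, 0.989, 0.0, -0.001]
contact_force: [-4.0, 0.9, 2.4]
gripper_width: -0.001
gripper_force: 1.7
```

Call:
step_arm:
  plan:
    - [-0.24, 0.073, 0, 0, 0, 0, 1]
    - [0, 0, 0.5, 0, 0, 0, 1]
    - [0, 0, 0.8, 0, 0, 0, 1]
    - [0, -0.51, 0.7, 0, 0, 0, 1]
    - [0.62, -0.51, 0, 0, 0, 0, 1]
    - [0.62, -0.51, 0, 0, 0, 0, 1]
    - [0.62, -0.51, 0, 0, 0, 0, 1]
    - [0.62, 0, 0, 0, 0, 0, 1]
    - [0, 0, -0.7, 0, 0, 0, 1]
    - [0, 0, -0.8, 0, 0, 0, 1]
    - [0, 0, -0.5, 0, 0, 0, 1]
    - [0, 0, 0, 0, 0, 0, 1]
    - [0, 0, 0, 0, 0, 0, 1]

```text
time: 20.5
eef_pos: [0.5428, -0.1749, 0.0408]
tool_rot: [0.149, 0.989, 0.0, 0.0]
contact_force: [-0.8, 0.0, -0.2]
gripper_width: 0.004
gripper_force: 0.0
```

```bash
python3 e.py 11 scene
```

```text
t 20.5 tcp fix mm [-10.0618 -49.9875] [ 0.5428 -0.1749  0.0408] yaw err -0.16053795524300085 F [-0.8322  0.0112 -0.1528] [-0.0041 -0.0324  0.0624] [-0.3858  0.5155  1.7504  0.      0.8756 -1.6583]
scene 0.62 [266. 238.] z 0.04554033791879558 size [ 44.4 129.7] ang -0.7909320068359307 ctr fix [38.234 -3.544]
```

Call:
step_arm:
  plan:
    - [0.0146, 0.048, 0, 0, 0, 0, 1]
    - [0.0146, 0.048, 0, 0, 0, 0, 1]
    - [0.0146, 0.048, 0, 0, 0, 0, 1]
    - [0.0146, 0.048, 0, 0, 0, 0, 1]
    - [0.0146, 0.048, 0, 0, 0, 0, 1]
    - [0.0073, 0.024, 0, 0, 0, 0, 1]
    - [0, 0, 0, 0, 0, 0, 1]

```text
time: 21.3
eef_pos: [0.5459, -0.1641, 0.0407]
tool_rot: [0.148, 0.989, 0.0, -0.0]
contact_force: [-0.6, 0.3, -0.0]
gripper_width: 0.002
gripper_force: 0.0
```

Call:
step_arm:
  plan:
    - [0.0073, 0.024, 0, 0, 0, 0, 1]
    - [0.0073, 0.024, 0, 0, 0, 0, 1]
    - [0.0044, 0.0144, 0, 0, 0, 0, 1]
    - [0, 0, 0, 0, 0, 0, 1]

```text
time: 21.7
eef_pos: [0.5467, -0.1618, 0.0408]
tool_rot: [0.149, 0.989, 0.0, -0.0]
contact_force: [-0.6, -0.6, -0.5]
gripper_width: 0.001
gripper_force: 0.0
```

Call:
step_arm:
  plan:
    - [0.0044, 0.0144, 0, 0, 0, 0, 1]
    - [0.0044, 0.0144, 0, 0, 0, 0, 1]
    - [0.0044, 0.0144, 0, 0, 0, 0, 1]
    - [0, 0, 0, 0, 0, 0, 1]

```text
time: 22.1
eef_pos: [0.547, -0.1611, 0.0409]
tool_rot: [0.148, 0.989, -0.001, -0.0]
contact_force: [-1.7, -4.5, 0.6]
gripper_width: 0.001
gripper_force: 2.6
```

Call:
step_arm:
  plan:
    - [-0.07, -0.23, 0, 0, 0, 0, 1]
    - [0, 0, 0.6, 0, 0, 0, 1]
    - [0, 0, 0.9, 0, 0, 0, 0.5]
    - [0, 0, 0.9, 0, 0, 0, 0]
    - [-0.25, 0.375, 0.9, -0.24, -0.8, 0, 0]
    - [-0.25, 0.375, 0.7, -0.24, -0.8, 0, 0]
    - [-0.25, 0.375, 0, -0.24, -0.8, 0, 0]
    - [-0.25, 0.375, 0, -0.24, -0.8, 0, 0]
    - [0, 0, 0, 0, 0, 0, 0]
    - [0, 0, 0, 0, 0, 0, 0]

```text
time: 23.1
eef_pos: [0.5033, -0.1088, 0.2009]
tool_rot: [0.146, 0.974, -0.024, 0.172]
contact_force: [-0.0, 0.3, 0.2]
gripper_width: 1.001
gripper_force: 0.0
```

```bash
python3 e.py 12 wrist scene; python3 g.py 12
```

```text
t 23.1 tcp fix mm [-67.075    1.7434] [ 0.5033 -0.1088  0.2009] yaw err -0.1113291221657704 F [-0.0496  0.3465  0.1872] [ 0.07    0.102  -0.0143] [-0.2964  0.1128  1.9481  0.0031  0.7315 -1.5713]
wrist 0.89 [247. 135.] z 0.04541091000056374 size [ 45.  201.7] ang -0.05962402343749318 ctr fix [-9.8565  0.6657]
scene 0.86 [258. 229.] z 0.04547117633110531 size [ 46.8 213.8] ang -0.2844165039062432 ctr fix [-3.3571 -1.7875]
blank top 9450 [-108.4  -20.8   44.1  -42.6    0.8   45.4   77.4   22.3   46.8]
((0.65081787109375, 1.1591606140136719), (58.404937744140625, 222.41134643554688), 89.8155517578125)
pinA 151 [-80.1  24.2  37.9 -75.1  29.3  39.5 -70.1  34.2  40.8]
pinB 119 [ 88.6  24.1  30.7  91.7  28.7  38.5 100.4  34.3  40.2]
stop 129 [ 95.4 -29.   29.2 109.9  24.8  38.4 111.9  30.8  41.7]
bed 32231 [-123.4  -81.3   22.   -40.9   -5.    23.4  149.5   82.6   25. ]
knob 1564 [ 50.5 -17.4 155.6  61.1   0.9 164.3  84.   18.5 166.7]
```

View pics/wrist12.png

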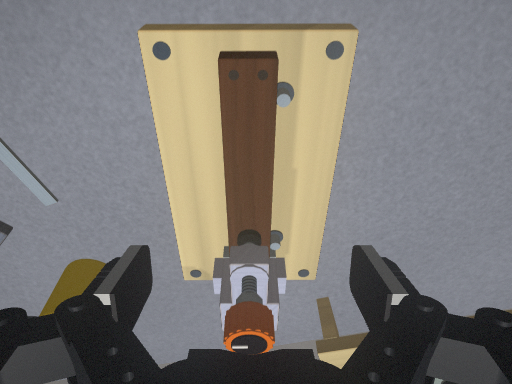

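The wrist view shows the blank home: its rear end is at (248,55), flush along pins (284,95) and (276,238). Measured centre is about (-0.7, 0.7) mm in fixture axes, angle -0.06°. Now the knob, starting with the wrist wound back 45°.

Call:
step_arm:
  plan:
    - [0, 0, 0.25, 0.24, 0.8, 0, 0]
    - [0, 0, 0.25, 0.24, 0.8, 0, 0]
    - [0.545, -0.17, 0, 0.24, 0.8, 0, 0]
    - [0.545, -0.17, 0, 0.24, 0.8, 0, 0]
    - [0.545, -0.17, 0, 0, 0, 0.95, 0]
    - [0.545, -0.17, 0, 0, 0, 0.95, 0]
    - [0.545, -0.17, 0, 0, 0, 0.95, 0]
    - [0.545, -0.17, 0, 0, 0, 0.95, 0]
    - [0, 0, 0, 0, 0, 0.95, 0]
    - [0, 0, 0, 0, 0, 0.95, 0]
    - [0, 0, 0, 0, 0, 0.95, 0]
    - [0, 0, 0, 0, 0, 0.95, 0]
    - [0, 0, 0, 0, 0, 0, 0]
    - [0, 0, 0, 0, 0, 0, 0]

```text
time: 24.75
eef_pos: [0.6358, -0.1505, 0.2203]
tool_rot: [-0.245, 0.97, 0.0, -0.0]
contact_force: [0.0, 0.8, 1.0]
gripper_width: 1.002
gripper_force: 0.0
```

```bash
python3 e.py 13; cat > k.py <<'E'
from h import *
c=cam('wrist');save(c,'k13');P=pts(c,np.ones(c['depth'].shape,bool))
m=(P[:,2]>.158)&(P[:,2]<.172)&(np.hypot(P[:,0]-.634,P[:,1]+.15)<.03)
print(m.sum(),cv2.minEnclosingCircle((P[m][:,:2]*1000).astype(np.float32)),np.percentile(P[m],[2,50,98],axis=0))
for d in manip.silhouettes('knob_mid','wrist')[:2]: print(d['conf'],d['position'],ray(c,*d['position'],.16))
E
python3 k.py
```

```text
t 24.75 tcp fix mm [71.8059  0.3808] [ 0.6358 -0.1505  0.2203] yaw err 45.28509056317479 F [0.0082 0.7751 1.0102] [0.0357 0.0093 0.0028] [-0.2971  0.4291  1.3594  0.      1.3534 -2.3628]
3153 ((634.1687622070312, -149.77198791503906), 20.069822311401367) [[ 0.61626374 -0.16744123  0.15995934]
 [ 0.63250516 -0.15065882  0.16537327]
 [ 0.65108818 -0.13277138  0.16739777]]
0.85 [251.2, 205.9] [ 0.63233244 -0.15053132  0.16      ]
```

Call:
step_arm:
  plan:
    - [-0.04, 0.017, -0.5, 0, 0, 0, 0]
    - [0, 0, -0.6, 0, 0, 0, 0]
    - [0, 0, -0.5, 0, 0, 0, 0.1]
    - [0, 0, -0.28, 0, 0, 0, 0.3]
    - [0, 0, 0, 0, 0, 0, 0.5]
    - [0, 0, 0, 0, 0, 0, 0.9]
    - [0, 0, 0, 0, 0, 0, 0.9]
    - [0, 0, 0, 0, 0, 0, 0.9]
  grip_force: 50

```text
time: 25.65
eef_pos: [0.6342, -0.1506, 0.1459]
tool_rot: [-0.246, 0.969, -0.001, 0.0]
contact_force: [1.6, -5.1, -7.0]
gripper_width: 0.453
gripper_force: 51.7
```

```bash
cat > t.py <<'E'
from h import *
s=manip.get_state();R=Ro.from_quat(s['tool_rot']).as_matrix()
print(round(s['time'],2),'yaw',round(np.degrees(s['joint_pos'][0]-s['joint_pos'][5]),1),'tz',round(s['ft_torque'][2],3),'tau6',round(s['tau'][5],3),'F',np.round(s['contact_force'],1),'pos',np.round(s['eef_pos'],4),'grip',round(s['gripper_force'],1),round(s['gripper_width'],3),'j6',round(s['joint_pos'][5],2))
E
python3 t.py
```

```text
25.65 yaw 118.5 tz -0.041 tau6 -0.033 F [ 1.6 -5.1 -7. ] pos [ 0.6342 -0.1506  0.1459] grip 51.7 0.453 j6 -2.36
```

Call:
step_arm:
  plan:
    - [0.005, -0.012, -0.015, 0, 0, -0.5, 0.9]
    - [0, 0, -0.005, 0, 0, -1, 0.9]
    - [0, 0, -0.005, 0, 0, -1, 0.9]
    - [0, 0, -0.005, 0, 0, -1, 0.9]
    - [0, 0, -0.005, 0, 0, -1, 0.9]
    - [0, 0, -0.005, 0, 0, -1, 0.9]
    - [0, 0, 0, 0, 0, 0, 0.9]

```text
time: 26.35
eef_pos: [0.6343, -0.1501, 0.1449]
tool_rot: [0.039, 0.999, -0.0, 0.001]
contact_force: [0.5, -2.6, -2.2]
gripper_width: 0.453
gripper_force: 52.0
```

```bash
python3 t.py
```

```text
26.35 yaw 85.5 tz 0.242 tau6 0.944 F [ 0.5 -2.6 -2.2] pos [ 0.6343 -0.1501  0.1449] grip 52.0 0.453 j6 -1.79
```

Call:
step_arm:
  plan:
    - [0, 0, -0.005, 0, 0, -1, 0.9]
    - [0, 0, -0.005, 0, 0, -1, 0.9]
    - [0, 0, -0.005, 0, 0, -1, 0.9]
    - [0, 0, -0.005, 0, 0, -1, 0.9]
    - [0, 0, 0, 0, 0, 0, 0.9]

```text
time: 26.85
eef_pos: [0.6345, -0.1498, 0.1441]
tool_rot: [0.245, 0.97, 0.0, 0.001]
contact_force: [0.9, -1.8, 0.3]
gripper_width: 0.457
gripper_force: 52.1
```

```bash
python3 t.py
```

```text
26.85 yaw 61.6 tz 0.246 tau6 0.937 F [ 0.9 -1.8  0.3] pos [ 0.6345 -0.1498  0.1441] grip 52.1 0.457 j6 -1.37
```

57° turned so far. I continue in 12–18° bites.

Call:
step_arm:
  plan:
    - [0, 0, -0.005, 0, 0, -1, 0.9]
    - [0, 0, -0.005, 0, 0, -1, 0.9]
    - [0, 0, -0.005, 0, 0, -1, 0.9]
    - [0, 0, 0, 0, 0, 0, 0.9]

```text
time: 27.25
eef_pos: [0.6347, -0.1496, 0.1435]
tool_rot: [0.393, 0.92, 0.001, 0.001]
contact_force: [1.7, -0.7, 0.3]
gripper_width: 0.452
gripper_force: 52.2
```

```bash
python3 t.py
```

```text
27.25 yaw 43.7 tz 0.218 tau6 0.933 F [ 1.7 -0.7  0.3] pos [ 0.6347 -0.1496  0.1435] grip 52.2 0.452 j6 -1.06
```

Call:
step_arm:
  plan:
    - [0, 0, -0.005, 0, 0, -1, 0.9]
    - [0, 0, -0.005, 0, 0, -1, 0.9]
    - [0, 0, 0, 0, 0, 0, 0.9]

```text
time: 27.55
eef_pos: [0.6348, -0.1496, 0.1431]
tool_rot: [0.487, 0.874, 0.001, 0.001]
contact_force: [0.9, -0.0, 1.0]
gripper_width: 0.455
gripper_force: 52.3
```

```bash
python3 t.py
```

```text
27.55 yaw 31.8 tz 0.261 tau6 0.929 F [ 0.9 -0.   1. ] pos [ 0.6348 -0.1496  0.1431] grip 52.3 0.455 j6 -0.85
```

Call:
step_arm:
  plan:
    - [0, 0, -0.005, 0, 0, -1, 0.9]
    - [0, 0, -0.005, 0, 0, -1, 0.9]
    - [0, 0, 0, 0, 0, 0, 0.9]

```text
time: 27.85
eef_pos: [0.635, -0.1496, 0.1426]
tool_rot: [0.575, 0.818, 0.001, 0.001]
contact_force: [2.1, 0.4, 1.1]
gripper_width: 0.453
gripper_force: 52.4
```

```bash
python3 t.py
```

```text
27.85 yaw 19.8 tz 0.248 tau6 0.927 F [2.1 0.4 1.1] pos [ 0.635  -0.1496  0.1426] grip 52.4 0.453 j6 -0.64
```

Call:
step_arm:
  plan:
    - [0, 0, -0.005, 0, 0, -1, 0.9]
    - [0, 0, -0.005, 0, 0, -1, 0.9]
    - [0, 0, 0, 0, 0, 0, 0.9]

```text
time: 28.15
eef_pos: [0.6352, -0.1496, 0.1422]
tool_rot: [0.657, 0.754, 0.001, 0.001]
contact_force: [4.2, 0.8, 2.0]
gripper_width: 0.45
gripper_force: 52.4
```

```bash
python3 t.py
```

```text
28.15 yaw 7.8 tz 0.204 tau6 0.926 F [4.2 0.8 2. ] pos [ 0.6352 -0.1496  0.1422] grip 52.4 0.45 j6 -0.43
```

Call:
step_arm:
  plan:
    - [-0.01, 0, -0.005, 0, 0, -1, 0.9]

```text
time: 28.25
eef_pos: [0.6352, -0.1496, 0.1421]
tool_rot: [0.696, 0.718, 0.001, 0.001]
contact_force: [4.7, 2.3, 0.1]
gripper_width: 0.454
gripper_force: 52.3
```

```bash
python3 t.py
```

```text
28.25 yaw 1.8 tz 0.189 tau6 -1.423 F [4.7 2.3 0.1] pos [ 0.6352 -0.1496  0.1421] grip 52.3 0.454 j6 -0.33
```

Call:
step_arm:
  plan:
    - [-0.01, 0, -0.005, 0, 0, -1, 0.9]
    - [0, 0, 0, 0, 0, 0, 0.9]

```text
time: 28.45
eef_pos: [0.6353, -0.1496, 0.1419]
tool_rot: [0.733, 0.681, 0.002, 0.002]
contact_force: [5.9, 1.6, 2.2]
gripper_width: 0.452
gripper_force: 52.4
```

```bash
python3 t.py
```

```text
28.45 yaw -4.2 tz 0.237 tau6 0.833 F [5.9 1.6 2.2] pos [ 0.6353 -0.1496  0.1419] grip 52.4 0.452 j6 -0.22
```

Call:
step_arm:
  plan:
    - [-0.01, 0, -0.005, 0, 0, -1, 0.9]
    - [0, 0, 0, 0, 0, 0, 0.9]

```text
time: 28.65
eef_pos: [0.6354, -0.1497, 0.1417]
tool_rot: [0.767, 0.641, 0.002, 0.002]
contact_force: [6.5, 1.6, 0.1]
gripper_width: 0.454
gripper_force: 52.3
```

```bash
python3 t.py
```

```text
28.65 yaw -10.2 tz 0.217 tau6 0.806 F [6.5 1.6 0.1] pos [ 0.6354 -0.1497  0.1417] grip 52.3 0.454 j6 -0.12
```

Call:
step_arm:
  plan:
    - [0.02, 0, -0.005, 0, 0, -1, 0.9]
    - [0, 0, 0, 0, 0, 0, 0.9]

```text
time: 28.85
eef_pos: [0.6355, -0.1497, 0.1415]
tool_rot: [0.8, 0.601, 0.002, 0.001]
contact_force: [5.5, 0.8, 1.4]
gripper_width: 0.449
gripper_force: 52.4
```

```bash
python3 t.py
```

```text
28.85 yaw -16.2 tz 0.201 tau6 0.82 F [5.5 0.8 1.4] pos [ 0.6355 -0.1497  0.1415] grip 52.4 0.449 j6 -0.01
```

Call:
step_arm:
  plan:
    - [0.02, 0, -0.005, 0, 0, -1, 0.9]
    - [0, 0, 0, 0, 0, 0, 0.9]

```text
time: 29.05
eef_pos: [0.6357, -0.1498, 0.1412]
tool_rot: [0.83, 0.558, 0.001, 0.001]
contact_force: [5.1, 1.5, 3.4]
gripper_width: 0.449
gripper_force: 52.5
```

```bash
python3 t.py; python3 - <<'E'
from h import *
c=cam('scene');save(c,'s20')
c=c['img'][185:290,215:335]; cv2.imwrite('pics/s20c.png',cv2.resize(c[:,:,::-1],(720,600),interpolation=2))
E
```

```text
29.05 yaw -22.2 tz 0.187 tau6 0.883 F [5.1 1.5 3.4] pos [ 0.6357 -0.1498  0.1412] grip 52.5 0.449 j6 0.09
```

View pics/s20c.png

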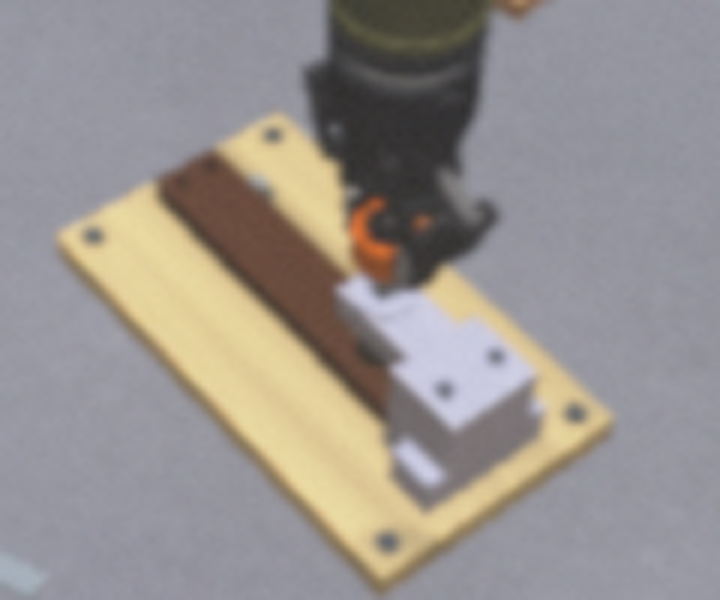

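The crop shows the gripper on the knob at (380,235). The pad at (375,345) is nearly on the blank, and the blank is still in place. I continue.

Call:
step_arm:
  plan:
    - [0.02, 0, -0.005, 0, 0, -1, 0.9]
    - [0, 0, 0, 0, 0, 0, 0.9]

```text
time: 29.3
eef_pos: [0.6358, -0.1499, 0.141]
tool_rot: [0.858, 0.513, 0.001, 0.001]
contact_force: [3.8, 1.1, 4.6]
gripper_width: 0.453
gripper_force: 52.6
```

```bash
python3 t.py
```

```text
29.3 yaw -28.2 tz 0.186 tau6 0.879 F [3.8 1.1 4.6] pos [ 0.6358 -0.1499  0.141 ] grip 52.6 0.453 j6 0.2
```

Call:
step_arm:
  plan:
    - [0.01, 0, -0.005, 0, 0, -1, 0.9]
    - [0, 0, 0, 0, 0, 0, 0.9]

```text
time: 29.5
eef_pos: [0.6359, -0.1499, 0.1408]
tool_rot: [0.884, 0.468, 0.001, 0.0]
contact_force: [3.6, 0.5, 5.6]
gripper_width: 0.452
gripper_force: 52.7
```

```bash
python3 t.py
```

```text
29.5 yaw -34.2 tz 0.217 tau6 0.792 F [3.6 0.5 5.6] pos [ 0.6359 -0.1499  0.1408] grip 52.7 0.452 j6 0.3
```

Call:
step_arm:
  plan:
    - [0.01, 0, 0, 0, 0, -1, 0.9]
    - [0, 0, 0, 0, 0, 0, 0.9]

```text
time: 29.7
eef_pos: [0.636, -0.15, 0.1406]
tool_rot: [0.907, 0.421, 0.0, 0.0]
contact_force: [2.9, 1.4, 5.7]
gripper_width: 0.458
gripper_force: 52.7
```

```bash
python3 t.py
```

```text
29.7 yaw -40.2 tz 0.252 tau6 0.813 F [2.9 1.4 5.7] pos [ 0.636  -0.15    0.1406] grip 52.7 0.458 j6 0.41
```

Call:
step_arm:
  plan:
    - [0, 0, 0, 0, 0, -1, 0.9]
    - [0, 0, 0, 0, 0, 0, 0.9]

```text
time: 29.9
eef_pos: [0.636, -0.15, 0.1405]
tool_rot: [0.928, 0.373, 0.0, 0.0]
contact_force: [3.6, 1.0, 5.7]
gripper_width: 0.449
gripper_force: 52.8
```

```bash
python3 t.py
```

```text
29.9 yaw -46.2 tz 0.302 tau6 0.896 F [3.6 1.  5.7] pos [ 0.636  -0.15    0.1405] grip 52.8 0.449 j6 0.51
```

Torque is rising to 0.30. I take finer steps.

Call:
step_arm:
  plan:
    - [0, 0, 0, 0, 0, -0.8, 0.9]
    - [0, 0, 0, 0, 0, 0, 0.9]

```text
time: 30.1
eef_pos: [0.6361, -0.1501, 0.1405]
tool_rot: [0.943, 0.334, 0.0, 0.0]
contact_force: [3.8, 0.5, 4.8]
gripper_width: 0.444
gripper_force: 52.9
```

```bash
python3 t.py
```

```text
30.1 yaw -51.0 tz 0.371 tau6 0.797 F [3.8 0.5 4.8] pos [ 0.6361 -0.1501  0.1405] grip 52.9 0.444 j6 0.59
```

Call:
step_arm:
  plan:
    - [0, 0, 0, 0, 0, -0.8, 0.9]
    - [0, 0, 0, 0, 0, 0, 0.9]

```text
time: 30.3
eef_pos: [0.6361, -0.1502, 0.1405]
tool_rot: [0.956, 0.294, 0.0, 0.0]
contact_force: [2.1, 0.7, 6.4]
gripper_width: 0.451
gripper_force: 52.9
```

```bash
python3 t.py
```

```text
30.3 yaw -55.8 tz 0.395 tau6 0.834 F [2.1 0.7 6.4] pos [ 0.6361 -0.1502  0.1405] grip 52.9 0.451 j6 0.68
```

Call:
step_arm:
  plan:
    - [0, 0, 0, 0, 0, -0.8, 0.9]
    - [0, 0, 0, 0, 0, 0, 0.9]

```text
time: 30.5
eef_pos: [0.6361, -0.1503, 0.1405]
tool_rot: [0.967, 0.254, 0.0, 0.001]
contact_force: [4.0, -0.6, 5.7]
gripper_width: 0.452
gripper_force: 52.9
```

```bash
python3 t.py
```

```text
30.5 yaw -60.6 tz 0.36 tau6 0.866 F [ 4.  -0.6  5.7] pos [ 0.6361 -0.1503  0.1405] grip 52.9 0.452 j6 0.76
```

Call:
step_arm:
  plan:
    - [0, 0, 0, 0, 0, 0, 0.9]
    - [0, 0, 0, 0, 0, -0.8, 0.9]
    - [0, 0, 0, 0, 0, 0, 0.9]
  grip_force: 85

```text
time: 30.8
eef_pos: [0.6361, -0.1504, 0.1406]
tool_rot: [0.977, 0.213, 0.0, 0.001]
contact_force: [2.7, 0.8, 5.9]
gripper_width: 0.444
gripper_force: 84.4
```

```bash
python3 t.py
```

```text
30.8 yaw -65.4 tz 0.418 tau6 0.898 F [2.7 0.8 5.9] pos [ 0.6361 -0.1504  0.1406] grip 84.4 0.444 j6 0.84
```

Call:
step_arm:
  plan:
    - [0, 0, 0, 0, 0, -0.8, 0.9]
    - [0, 0, 0, 0, 0, 0, 0.9]

```text
time: 31.0
eef_pos: [0.6361, -0.1505, 0.1406]
tool_rot: [0.985, 0.172, 0.0, 0.001]
contact_force: [3.7, 0.1, 5.1]
gripper_width: 0.443
gripper_force: 84.4
```

```bash
python3 t.py
```

```text
31.0 yaw -70.2 tz 0.453 tau6 0.912 F [3.7 0.1 5.1] pos [ 0.6361 -0.1505  0.1406] grip 84.4 0.443 j6 0.93
```

Call:
step_arm:
  plan:
    - [0, 0, 0, 0, 0, -0.8, 0.9]
    - [0, 0, 0, 0, 0, 0, 0.9]

```text
time: 31.2
eef_pos: [0.6362, -0.1505, 0.1406]
tool_rot: [0.991, 0.131, 0.0, 0.001]
contact_force: [3.8, 0.2, 5.1]
gripper_width: 0.444
gripper_force: 84.4
```

```bash
python3 t.py
```

```text
31.2 yaw -75.0 tz 0.367 tau6 0.767 F [3.8 0.2 5.1] pos [ 0.6362 -0.1505  0.1406] grip 84.4 0.444 j6 1.01
```

Call:
step_arm:
  plan:
    - [0, 0, 0, 0, 0, -0.6, 0.9]
    - [0, 0, 0, 0, 0, 0, 0.9]

```text
time: 31.4
eef_pos: [0.6362, -0.1506, 0.1406]
tool_rot: [0.995, 0.1, 0.0, 0.001]
contact_force: [3.1, -0.5, 6.1]
gripper_width: 0.444
gripper_force: 84.4
```

```bash
python3 t.py
```

```text
31.4 yaw -78.6 tz 0.186 tau6 0.572 F [ 3.1 -0.5  6.1] pos [ 0.6362 -0.1506  0.1406] grip 84.4 0.444 j6 1.07
```

Torque fell from 0.45 to 0.19, so the first click is felt. I turn a little more to see it re-seat.

Call:
step_arm:
  plan:
    - [0, 0, 0, 0, 0, -0.9, 0.9]
    - [0, 0, 0, 0, 0, 0, 0.9]

```text
time: 31.6
eef_pos: [0.6362, -0.1507, 0.1406]
tool_rot: [0.999, 0.052, 0.001, 0.001]
contact_force: [4.1, -0.8, 6.1]
gripper_width: 0.443
gripper_force: 84.4
```

```bash
python3 t.py
```

```text
31.6 yaw -84.0 tz 0.14 tau6 0.697 F [ 4.1 -0.8  6.1] pos [ 0.6362 -0.1507  0.1406] grip 84.4 0.443 j6 1.17
```

Call:
step_arm:
  plan:
    - [0, 0, 0, 0, 0, -1, 0.9]
    - [0, 0, 0, 0, 0, -0.8, 0.9]
    - [0, 0, 0, 0, 0, 0, 0.9]

```text
time: 31.9
eef_pos: [0.6361, -0.1508, 0.1405]
tool_rot: [0.999, -0.042, 0.0, 0.001]
contact_force: [2.9, -0.4, 5.2]
gripper_width: 0.446
gripper_force: 84.4
```

```bash
python3 t.py
```

```text
31.9 yaw -94.8 tz 0.395 tau6 0.882 F [ 2.9 -0.4  5.2] pos [ 0.6361 -0.1508  0.1405] grip 84.4 0.446 j6 1.36
```

It climbed back to 0.40, so one full click is confirmed. I release, lift and retreat to look.

Call:
step_arm:
  plan:
    - [0, 0, 0, 0, 0, 0, 0.5]
    - [0, 0, 0, 0, 0, 0, 0]
    - [0, 0, 0, 0, 0, 0, 0]
    - [0, 0, 0, 0, 0, 0, 0]
    - [0, 0, 0.4, 0, 0, 0, 0]
    - [0, 0, 0.9, 0, 0, 0, 0]
    - [0, 0, 0.9, 0, 0, 0, 0]
    - [0, 0, 0.9, 0, 0, 0, 0]
    - [-0.8, 0.6, 0.5, 0, 0, 0, 0]
    - [-0.8, 0.8, 0, 0, 0, 0, 0]
    - [-0.8, 0.8, 0, 0, 0, 0, 0]
    - [-0.8, 0.8, 0, 0, 0, 0, 0]
    - [-0.8, 0.8, 0, 0, 0, 0, 0]
    - [0, 0.8, 0, 0, 0, 0, 0]
    - [0, 0.8, 0, 0, 0, 0, 0]
    - [0, 0, 0, 0, 0, 0, 0]

```text
time: 33.5
eef_pos: [0.4748, 0.0692, 0.2841]
tool_rot: [0.999, -0.042, -0.0, -0.001]
contact_force: [-0.1, -1.1, 0.2]
gripper_width: 0.999
gripper_force: 0.0
```

```bash
python3 e.py 30 scene top; python3 t.py; python3 - <<'E'
import cv2
a=cv2.imread('pics/scene30.png')[160:300,200:340]; b=cv2.imread('pics/top30.png')[110:220,230:340]
cv2.imwrite('pics/v30.png',cv2.hconcat([cv2.resize(a,(400,400),interpolation=2),cv2.resize(b,(400,400),interpolation=2)]))
E
```

```text
t 33.5 tcp fix mm [-146.1721  163.6896] [0.4748 0.0692 0.2841] yaw err 12.107071803484018 F [-0.1152 -1.0731  0.2209] [-0.0461  0.0147  0.0028] [0.0552 0.1384 1.6207 0.0018 1.3827 1.7099]
scene 0.87 [257. 231.] z 0.045633428835954226 size [ 46.3 210. ] ang -1.5345385742187432 ctr fix [-3.4543 -3.408 ]
top 0.9 [280. 176.] z 0.04620006689098388 size [ 44.6 178.4] ang 0.2866894531250068 ctr fix [-20.673    0.4651]
33.7 yaw -95.1 tz -0.011 tau6 -0.007 F [ 1.1 -0.6  0.5] pos [0.4757 0.0654 0.2838] grip 0.0 1.005 j6 1.71
```

View pics/v30.png

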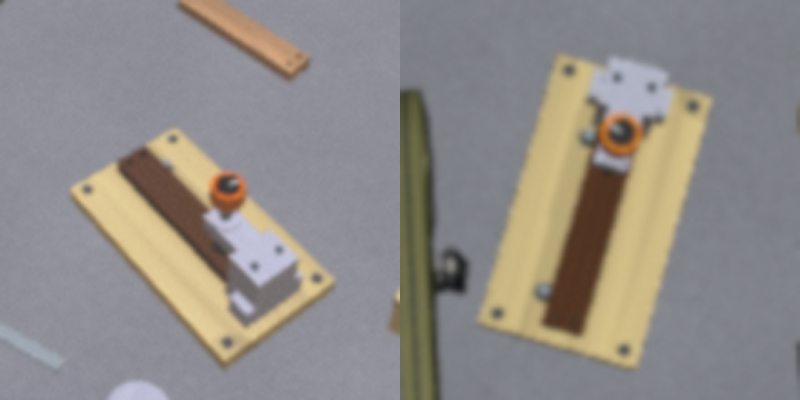

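The blank looks home and clamped. In the right crop it lies along the pins at (543,290) and (588,135). I take one precise wrist check.

Call:
step_arm:
  plan:
    - [0.31, -0.93, 0, 0, 0, 0, 0]
    - [0.31, -0.93, 0, 0, 0, 0, 0]
    - [0.31, -0.93, 0, 0, 0, 0, 0]
    - [0.31, -0.93, 0, 0, 0, 0, 0]
    - [0.31, -0.93, 0, 0, 0, 0, 0]
    - [0, 0, 0, 0, 0, 0, 0]
    - [0, 0, 0, 0, 0, 0, 0]

```text
time: 34.4
eef_pos: [0.5375, -0.1219, 0.2833]
tool_rot: [0.999, -0.046, -0.001, -0.0]
contact_force: [-0.3, 0.5, -0.1]
gripper_width: 1.0
gripper_force: 0.0
```

```bash
python3 e.py 31 wrist; python3 g.py 31
```

```text
t 34.4 tcp fix mm [-30.5839  -0.8401] [ 0.5375 -0.1219  0.2833] yaw err 11.62489901207455 F [-0.3325  0.4739 -0.081 ] [-0.04   -0.0215 -0.0361] [-0.2997  0.2433  1.4848  0.0001  1.415   1.3636]
wrist 0.83 [249. 139.] z 0.045708898256744374 size [ 45.  218.1] ang -0.04914886474608693 ctr fix [-1.1202  0.8675]
blank top 6084 [-105.4  -20.6   44.1  -17.9    1.7   45.7   76.3   22.7   47.3]
((0.4963226318359375, 2.0997562408447266), (58.020530700683594, 221.74765014648438), 89.49751281738281)
pinA 72 [-79.8  24.4  38.1 -74.8  29.4  39.9 -70.2  34.6  41.2]
pinB 128 [ 89.1  23.9  32.6  94.3  29.1  39.3 100.1  34.5  41.2]
stop 83 [ 95.1 -28.7  30.  109.6  26.5  39.3 111.1  30.7  41.8]
bed 23118 [-119.8  -81.5   22.    13.6  -14.6   23.7  129.8   82.9   25.5]
knob 2478 [ 52.6 -16.4 157.8  70.1   1.  160.2  87.1  18.  162.4]
```

```bash
python3 -c "
from station import manip
print(manip.hand_in())"
```

```text
the job is handed in; nothing more can be done
None
```

The walnut blank is home against the end stop and both side pins and clamped; I turned the knob clockwise through one felt click, let go, and handed the job in at about 34 s, with no verdict returned.

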